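# Build up the stack on the inclined test arbor

## Robot

A 7-joint arm with a two-finger parallel gripper is mounted at the origin on the work surface. World frame = base frame: x ahead of the robot, y to its left, z up, the work surface at z = 0. Lengths are in mm, angles in rad, forces in N, time in s.
With the tool pointing down it reaches from about 425 to 825 mm from the base axis. Payload 3.6 kg.
Tool frame: the origin (TCP) lies midway between the tips of the shut fingers; the grasp point (between the pads) lies 19 mm behind it (env.tcp_to_grasp is the distance from the TCP to the grasp point, in mm); z points along the fingers, y is the line along which they close (so a half turn about z gives the same grasp; the last joint's range is limited). The gripper opens to 93 mm and grips with 3 to 60 N. Pads are 15 mm wide; open, the fingers measure 128 mm over their backs; the gripper's body (75 mm by 188 mm) begins 65 mm behind the grasp point.
Start: joints at [1.312, 0.615, -0.013, 1.423, 0.008, 1.103, -0.04], TCP at [149.339, -632.582, 218.64] pointing down, gripper open.
Joint ranges: [-3.12, 3.12], [-0.3, 2.06], [-1.34, 1.32], [0.26, 2.42], [-1.36, 4.5], [0.01, 1.98], [-2.84, 2.84]. Speed limits (rad/s): [2.79, 2.79, 3.14, 3.14, 3.14, 3.14, 3.14].

## Interface

Orientations are given as a unit quaternion [w, x, y, z].
In Python, from plant import observe, vision, workorder, env gives the robot as it stands.
- The arm moves only by the shell command python3 -m crank 'ROWS' [FORCE]. ROWS is JSON, a list of rows, each an object of numbers: "tx", "ty", "tz": the shift along the tool's x, y, z in m; "roll": the turn about the tool's z in rad; "claw": the closure, from -1 (fully open) to 1 (shut). A call has 1 to 5 rows; each row shifts and turns the commanded pose from where the row before left it, along the tool's axes as they then stand; what a row does not reach is not made up. A row lasts 1/8 s, in which the tool goes at most 62.5 mm and 10.7 degrees, less where a joint would pass 70% of its speed; a pose out of reach is approached as far as the arm can. A call is refused whole if a number of a shift passes 0.0625 or a number of a turn 0.188, either way. A call with a gripper value outside its range is refused whole. The fingers move at their own pace and stop on an object; FORCE is the grip in N (left out, the last holds). Time passes only in rows, so rows that do not move let the fingers close. It gives the time, the measured TCP pose, the force, the opening and the grip force at its end, in the units of the state.
- observe(): the state, without advancing time (a new reading comes with each control period).
- vision.read_camera(name): name is "scene" or "top"; returns a dict with "frame" (420x560x3 uint8, red, green, blue), "fov_y" (degrees; the focal length in pixels is half the picture's height over the tangent of half this angle, whatever the lens; pixels are square), "cx", "cy" (the principal point, pixels), "rvec" (rotation vector, rad) and "tvec" (3), from world to camera coordinates, as OpenCV has them. Camera axes: x right, y down, z forward; pixel columns grow to the right and rows downward; lengths in mm; the calibration is good to about 2 mm. A picture is of the moment at which its call begins. There is no depth.
- workorder.hand_in(): hands the job in; it is judged then, once.
The state is a dict: "time_s": time; "joint_positions": joint angles; "joint_vel": joint speeds; "tau": joint torques, N m; "ee_pos": TCP position; "ee_rot": TCP orientation; "force": force on the tool from outside, world axes, zero at the start; "moment": the same for the moment, N m; "gripper_width": opening from 0.0 (shut) to 1.0 (fully open); "grasp_force": force on a finger pad.
Only numpy, scipy, OpenCV 4.12 (cv2) and the standard library are available. Lean on these libraries where they do the work, as an engineer would, in place of code of your own. Each camera call takes 0.05 s, during which the arm holds its last target. There are 200 camera calls.

## Task

Thread the three parts onto the leaning steel arbor of the test fixture: the blue spacer first, then the steel washer, then the brass bushing with its flange towards the washer. Each must lie flush against what is beneath it before the next goes on. Let go of everything, and leave the other things on the bench where they are.

Things in the scene. Friction and masses are not known exactly. Their poses are not given: they have to be found in the camera images.
- arbor: Steel post, 20 mm diameter, on a grey fixture bolted to the bench, leaning 30 degrees from vertical roughly towards the robot; its place and heading vary. Origin: centre of the flat round shoulder (60 mm diameter) at its foot, 85 mm above the bench. z runs up along the post, y is level. Parts let go on it slide down by their weight until they meet what is beneath.
- arbor_tip (a point): Free end of the arbor, 82 mm from the shoulder along it. The post has its full 20 mm diameter for 68 mm, then a cone narrowing to 8 mm diameter at this tip.
- spacer_center (a point): Blue spacer: a plain tube, outer diameter 50 mm, through hole 26 mm, 40 mm tall, about 0.16 kg. Point: its centre, half-way up; z runs along the hole, upward at the start. Lies flat on a grey 3 mm mat; place varies, parts may be swapped.
- washer_center (a point): Steel washer: a flat thick ring, outer diameter 62 mm, through hole 26 mm, 12 mm thick, about 0.2 kg. Point: its centre, half-way up; z runs along the hole, upward at the start. Lies flat on a grey 3 mm mat; place varies, parts may be swapped.
- bushing_center (a point): Brass flanged bushing: a flange of 60 mm diameter and 8 mm thickness at the bottom, above it a 44 mm diameter sleeve, 40 mm tall in all, through hole 26 mm, about 0.3 kg. It lies flange down. Point: its centre, half-way up; z runs along the hole, upward at the start. Lies flat on a grey 3 mm mat; place varies, parts may be swapped.
- bushing_foot (a point): Centre of the flange-side end face of the brass bushing, 20 mm below its centre (its z axis points from here towards the sleeve's end).
- wrench: Bystander, to be left alone: open-ended steel wrench, 170 mm long, lying flat.
- screwdriver: Bystander, to be left alone: screwdriver with a red handle, 160 mm long, lying flat.
- weight: Bystander, to be left alone: steel calibration weight with a knob on top, 48 mm diameter, 72 mm tall, origin at the centre of its underside.
- jar: Bystander, to be left alone: amber sample jar with a white cap, 56 mm diameter, 85 mm tall, origin at the centre of its underside.
- handnut: Bystander, to be left alone: black six-lobed hand nut, about 60 mm across, 28 mm tall, origin at the centre of its underside.
- dial: Bystander, to be left alone: round dial indicator lying on its back, 58 mm diameter, 23 mm tall, with a 50 mm stem, origin at the centre of its underside.
Mind the look-alikes: they are no part of the job. Several things look just like the part that bears spacer_center: the one meant starts farthest from the robot's base.

How it is judged:
By the outcome, as a careful person would: the job done as asked, in the order asked, and still so for the second after the job is handed in, with the robot touching nothing.
It also fails if it takes over 72 s, if anything falls off the work surface, if the arm or the gripper's body presses on something with over 40 N, if the wrist force passes 120 N, or if a joint passes its speed limit or range.

## Working session

There is one attempt and no reset: what is moved stays moved. The work goes in short steps, Python scripts to look and compute and a shell command to move; the robot and the scene stay as the last step left them, time stands still between calls to the robot, and variables do not carry over. Pictures are saved under pics/ and viewed, at most 10 in all, crops included, and the job is handed in when it is done.

```bash
ls; mkdir -p pics; python3 - <<'E'
from plant import observe, vision, env
import cv2,numpy as np
for n in("scene","top"):
    c=vision.read_camera(n); cv2.imwrite(f"pics/{n}0.png",c["frame"][:,:,::-1]); 
    R=cv2.Rodrigues(np.array(c["rvec"]))[0]; print(n,c["fov_y"],c["cx"],c["cy"],-R.T@np.array(c["tvec"]),R.tolist(), [k for k in c])
print(observe()); print(env.tcp_to_grasp)
E
```

```text
pics
scene 56.54401287972064 275.388871407296 211.7433707842478 [1055.20072139 -315.76960946  638.05370186] [[0.5688981853500426, 0.8222184177817706, 0.01765582526731524], [0.5419224743661557, -0.35863845261025035, -0.7600647946630525], [-0.6186072150260546, 0.44196757094810346, -0.6496074043204415]] ['frame', 'fov_y', 'cx', 'cy', 'rvec', 'tvec']
top 56.7595696459684 281.5372147526556 206.53431349859002 [464.44858113  68.28662781 866.86214486] [[0.0004017080649084681, -0.9999719644692405, -0.007477225833039135], [-0.9939765246736864, 0.00042017043990116854, -0.1095923895825888], [0.10959245881104718, 0.007476211094472489, -0.9939484892284005]] ['frame', 'fov_y', 'cx', 'cy', 'rvec', 'tvec']
{'time_s': 0.1, 'joint_positions': array([ 1.31250391,  0.61583937, -0.01263661,  1.4247165 ,  0.00809442,
        1.10340089, -0.04040628]), 'joint_vel': array([ 0.00016824, -0.00447594, -0.00037862, -0.00558431,  0.0004522 ,
       -0.00093811, -0.00088833]), 'tau': array([ 1.41706496e-03, -4.60042477e+01,  2.10118596e-01, -1.66245532e+01,
       -6.11802167e-02,  1.69371214e-02,  1.24981857e-04]), 'ee_pos': array([ 149.18115798, -631.92410394,  217.59334703]), 'ee_rot': array([-1.14871171e-03,  9.93286666e-01,  1.15673075e-01, -1.39783898e-04]), 'force': array([0.28308995, 0.60227766, 1.17151689]), 'moment': array([-0.00428577,  0.0188679 ,  0.04022604]), 'grasp_force': 0.0, 'gripper_width': 0.9971809927356603}
18.8
```

View pics/top0.png

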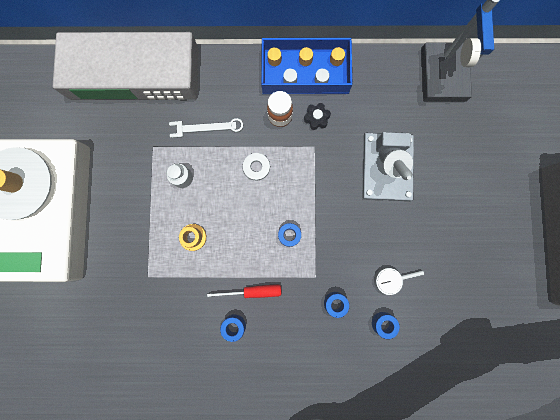

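View pics/scene0.png

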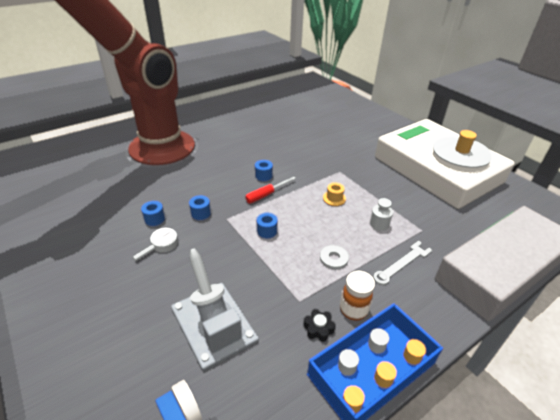

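The top view shows the mat with the spacer at (289,235), washer (256,166), bushing (192,237), and the arbor at about (405,167). The other blue tubes, at (337,305), (387,326) and (232,328), are nearer the base, so the one on the mat is the spacer to use. Next I'll measure these.

```bash
cat > h.py <<'E'
import numpy as np, cv2
from plant import observe, vision
def cam(n):
    c=vision.read_camera(n); c["R"]=cv2.Rodrigues(np.array(c["rvec"],float))[0]; c["t"]=np.array(c["tvec"],float).ravel()
    c["f"]=c["frame"].shape[0]/2/np.tan(np.radians(c["fov_y"])/2); c["C"]=-c["R"].T@c["t"]; return c
def ray(c,p): 
    d=c["R"].T@np.array([(p[0]-c["cx"])/c["f"],(p[1]-c["cy"])/c["f"],1]); return d/np.linalg.norm(d)
def onz(c,p,z): d=ray(c,p); return c["C"]+d*(z-c["C"][2])/d[2]
def tri(c1,p1,c2,p2):
    A=np.zeros((3,3));b=np.zeros(3)
    for c,p in((c1,p1),(c2,p2)):
        d=ray(c,p);P=np.eye(3)-np.outer(d,d);A+=P;b+=P@c["C"]
    X=np.linalg.solve(A,b); return X,[np.linalg.norm(np.cross(X-c["C"],ray(c,p))) for c,p in((c1,p1),(c2,p2))]
def proj(c,X): q=c["R"]@np.asarray(X,float)+c["t"]; return c["f"]*q[0]/q[2]+c["cx"],c["f"]*q[1]/q[2]+c["cy"]
E
python3 - <<'E'
from h import *
t=cam("top");s=cam("scene")
hsv=cv2.cvtColor(t["frame"],cv2.COLOR_RGB2HSV)
def holes(mask,roi,z):
    x0,y0,x1,y1=roi;m=np.zeros_like(mask);m[y0:y1,x0:x1]=mask[y0:y1,x0:x1]
    cs,hi=cv2.findContours(m,cv2.RETR_CCOMP,cv2.CHAIN_APPROX_NONE)
    for k,c in enumerate(cs):
        if cv2.contourArea(c)>30:
            (u,v),r=cv2.minEnclosingCircle(c); print(" hole" if hi[0][k][3]>=0 else " outer",round(u,1),round(v,1),round(r,1),onz(t,(u,v),z).round(1))
print("blue");holes(cv2.inRange(hsv,(100,120,60),(125,255,255)),(215,210,410,350),43)
print("brass");holes(cv2.inRange(hsv,(12,120,90),(32,255,255)),(165,215,220,260),43)
g=cv2.inRange(hsv,(0,0,195),(180,60,255))
print("washer");holes(g,(238,146,274,184),15)
a=t["frame"][120:210,350:430,::-1];b=s["frame"][235:365,160:265,::-1]
cv2.imwrite("pics/arb.png",np.hstack([cv2.resize(a,(480,540),interpolation=2)[:540],cv2.resize(b,None,fx=540/130*0.7,fy=540/130*0.7,interpolation=2) if 0 else cv2.resize(b,(320,396),interpolation=2).repeat(1,0) if 0 else cv2.copyMakeBorder(cv2.resize(b,(315,390),interpolation=2),0,150,0,0,0)]))
E
```

```text
blue
 outer 232.5 327.6 13.6 [304.  175.7  43. ]
 hole 232.7 327.7 6.3 [303.8 175.2  43. ]
 outer 385.2 325.2 14.5 [ 309.3 -139.1   43. ]
 hole 385.0 325.0 5.8 [ 309.8 -138.7   43. ]
 outer 336.3 304.4 13.2 [351.2 -39.   43. ]
 hole 337.0 305.1 7.1 [349.7 -40.5  43. ]
 outer 289.3 234.5 11.6 [495.8  58.   43. ]
 hole 289.3 234.7 6.9 [495.4  58.   43. ]
brass
 outer 192.3 237.1 13.5 [490.3 263.4  43. ]
 hole 188.8 236.8 7.2 [490.8 270.8  43. ]
 hole 196.0 237.0 9.1 [490.5 255.6  43. ]
washer
 outer 255.5 165.0 25.1 [651.7 132.9  15. ]
 hole 257.0 178.5 11.1 [621.1 129.3  15. ]
 hole 255.5 165.0 6.8 [651.7 132.9  15. ]
 hole 242.2 154.2 6.2 [676.4 162.9  15. ]
 hole 261.5 151.5 8.3 [682.5 119.6  15. ]
```

View pics/arb.png

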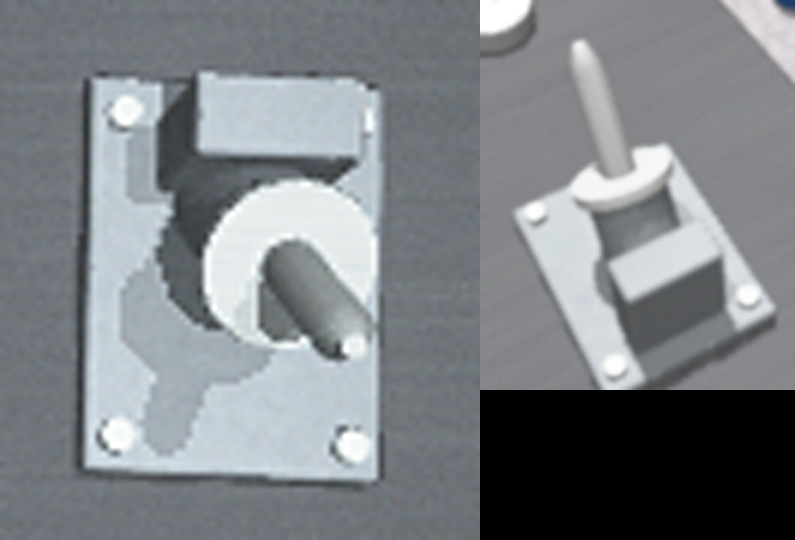

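The crops give arbor tip about (408.3,177.5) and shoulder (398.7,164.2) in the top view, and tip about (193.7,250) and shoulder (207.3,294.3) in the scene view. The bushing's hole is the one at u=188.8, which agrees with the flange edge.

```bash
python3 - <<'E'
from h import *
t=cam("top");s=cam("scene")
T=tri(t,(408.3,177.5),s,(193.7,250));S=tri(t,(398.7,164.2),s,(207.3,294.3));print(T,S)
d=T[0]-S[0];print(np.linalg.norm(d),d/np.linalg.norm(d),np.degrees(np.arctan2(d[1],d[0])))
print("S onz",onz(t,(398.7,164.2),85),onz(s,(207.3,294.3),85));print("T onz",onz(t,(408.3,177.5),156),onz(s,(193.7,250),156))
print("bush",onz(t,(188.8,236.8),43))
# plate edges for heading (crop corners /6 + offset), z unknown ~ 10
L=[onz(t,(350+x/6,120+y/6),10) for x,y in((95,78),(83,466),(378,480),(384,85))]
for i in range(4): e=L[(i+1)%4]-L[i]; print(np.degrees(np.arctan2(e[1],e[0])),np.linalg.norm(e))
# scene checks on the parts' top centres
hsv=cv2.cvtColor(s["frame"],cv2.COLOR_RGB2HSV)
for nm,X in(("spacer",(495.5,58,43)),("washer",(651.7,132.9,15)),("bush",(490.8,270.8,43))):print(nm,proj(s,X))
q=observe();R=cv2.Rodrigues  # yaw
w,x,y,z=q["ee_rot"];print("tool y axis yaw",np.degrees(np.arctan2(w*w-x*x+y*y-z*z,2*(x*y-w*z))), "x axis",np.degrees(np.arctan2(2*(x*y+w*z),w*w+x*x-y*y-z*z)))
E
```

```text
(array([ 598.02194277, -160.49488506,  153.06605803]), [np.float64(1.5212626320817157), np.float64(1.5212626320817673)]) (array([ 639.8167226 , -164.73919669,   79.83625121]), [np.float64(2.2791834805593383), np.float64(2.279183480559281)])
84.42406297347732 [-0.49505767  0.05027372  0.86740444] 174.20142104189804
S onz [ 637.59206893 -165.23291649   85.        ] [ 645.03939082 -164.30287211   85.        ]
T onz [ 596.78495911 -160.93675657  156.        ] [ 601.78798239 -160.23428827  156.        ]
bush [490.87996711 270.87822976  43.        ]
176.94429773127266 147.68956305610703
-92.78174906695577 108.80386675800752
-2.954077439911801 150.04765560225226
88.46326756022269 108.5746382388324
spacer (np.float64(265.9971265626646), np.float64(218.22965774097705))
washer (np.float64(334.1681435054315), np.float64(254.78374691405338))
bush (np.float64(334.53022722449657), np.float64(186.64642482451427))
tool y axis yaw -76.71953589279578 x axis 13.280464434802035
```

```bash
python3 -m crank '[{"tx":0.05,"roll":0.142},{"tx":0.05,"roll":0.142},{"tx":0.018,"ty":-0.057},{"tx":0.018,"ty":-0.057},{"tx":0.018,"ty":-0.057}]' 
python3 -m crank '[{"tx":0.018,"ty":-0.057},{"tx":0.018,"ty":-0.057},{"tx":0.018,"ty":-0.057},{"tx":0.018,"ty":-0.057},{"tx":0.018,"ty":-0.057}]'
```

```text
invalid input at $[0]: expected keys tx, ty, tz, roll, claw
invalid input at $[0]: expected keys tx, ty, tz, roll, claw
```

```bash
python3 -m crank '[{"tx":0.05,"ty":0,"tz":0,"roll":0.142,"claw":-1},{"tx":0.05,"ty":0,"tz":0,"roll":0.142,"claw":-1},{"tx":0.018,"ty":-0.057,"tz":0,"roll":0,"claw":-1},{"tx":0.018,"ty":-0.057,"tz":0,"roll":0,"claw":-1},{"tx":0.018,"ty":-0.057,"tz":0,"roll":0,"claw":-1}]' 
python3 -m crank '[{"tx":0.018,"ty":-0.057,"tz":0,"roll":0,"claw":-1},{"tx":0.018,"ty":-0.057,"tz":0,"roll":0,"claw":-1},{"tx":0.018,"ty":-0.057,"tz":0,"roll":0,"claw":-1},{"tx":0.018,"ty":-0.057,"tz":0,"roll":0,"claw":-1},{"tx":0.018,"ty":-0.057,"tz":0,"roll":0,"claw":-1}]'
```

```text
time_s: 0.92
ee_pos: [311.5, -446.8, 218.6]
ee_rot: [0.0, 1.0, -0.026, 0.0]
force: [0.9, -0.2, 0.8]
gripper_width: 0.997
grasp_force: 0.0
time_s: 1.55
ee_pos: [416.1, -167.0, 219.1]
ee_rot: [0.0, 1.0, -0.026, 0.001]
force: [0.3, 0.4, 0.0]
gripper_width: 0.997
grasp_force: 0.0
```

```bash
python3 -m crank '[{"tx":0.017,"ty":-0.057,"tz":0,"roll":0,"claw":-1},{"tx":0.017,"ty":-0.057,"tz":0.03,"roll":0,"claw":-1},{"tx":0.017,"ty":-0.057,"tz":0.03,"roll":0,"claw":-1},{"tx":0.017,"ty":-0.057,"tz":0.03,"roll":0,"claw":-1},{"tx":0,"ty":0,"tz":0.03,"roll":0,"claw":-1}]' 
python3 - <<'E'
from h import *
t=cam("top");s=cam("scene");print(observe()["ee_pos"])
f=s["frame"][130:280,180:380,::-1]; cv2.imwrite("pics/h1.png",np.hstack([cv2.resize(f,(400,300),interpolation=2),cv2.resize(t["frame"][160:310,190:390,::-1],(400,300),interpolation=2)]))
e=observe()["ee_pos"];print(proj(s,e),proj(t,e))
E
```

```text
time_s: 2.17
ee_pos: [493.3, 51.4, 103.7]
ee_rot: [-0.002, 1.0, -0.021, 0.002]
force: [-1.0, -1.2, 0.5]
gripper_width: 1.001
grasp_force: 0.0
[489.25530261  45.90302082 101.72144207]
(np.float64(259.8943930973555), np.float64(198.65981732503104)) (np.float64(295.8589283915187), np.float64(236.68496830401676))
```

View pics/h1.png

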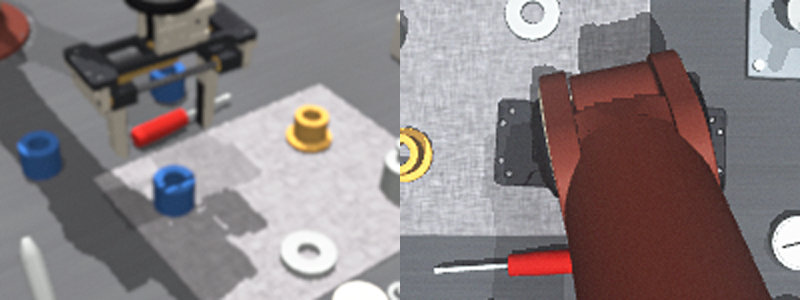

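```bash
python3 -m crank '[{"tx":0.005,"ty":-0.012,"tz":0.02,"roll":0,"claw":-1},{"tx":0,"ty":0,"tz":0.02,"roll":0,"claw":-1},{"tx":0,"ty":0,"tz":0,"roll":0,"claw":-1}]' 20
```

```text
time_s: 2.65
ee_pos: [496.7, 55.6, 64.3]
ee_rot: [0.0, 1.0, -0.027, -0.001]
force: [-0.2, 0.3, -0.5]
gripper_width: 0.997
grasp_force: 0.0
```

```bash
python3 -m crank '[{"tx":0,"ty":-0.002,"tz":0.03,"roll":0,"claw":-1},{"tx":0,"ty":0,"tz":0.025,"roll":0,"claw":-1},{"tx":0,"ty":0,"tz":0,"roll":0,"claw":-1},{"tx":0,"ty":0,"tz":0,"roll":0,"claw":0.6},{"tx":0,"ty":0,"tz":0,"roll":0,"claw":0.6}]' 15
python3 -m crank '[{"tx":0,"ty":0,"tz":0,"roll":0,"claw":0.6},{"tx":0,"ty":0,"tz":0,"roll":0,"claw":0.6},{"tx":0,"ty":0,"tz":0,"roll":0,"claw":0.6}]' 15
```

```text
time_s: 3.28
ee_pos: [498.2, 58.6, 10.7]
ee_rot: [-0.0, 1.0, -0.026, 0.001]
force: [0.5, 0.0, -0.5]
gripper_width: 0.837
grasp_force: 0.0
time_s: 3.65
ee_pos: [497.3, 58.6, 9.5]
ee_rot: [0.0, 1.0, -0.026, 0.0]
force: [-0.2, 0.6, 2.2]
gripper_width: 0.539
grasp_force: 15.0
```

```bash
python3 -m crank '[{"tx":0,"ty":0,"tz":-0.04,"roll":0,"claw":0.6},{"tx":0,"ty":0,"tz":-0.05,"roll":0,"claw":0.6},{"tx":0,"ty":0,"tz":-0.05,"roll":0,"claw":0.6},{"tx":0.02,"ty":0.035,"tz":-0.04,"roll":0,"claw":0.6},{"tx":0.028,"ty":0.053,"tz":0,"roll":0,"claw":0.6}]'
python3 -m crank '[{"tx":0.028,"ty":0.053,"tz":0,"roll":0,"claw":0.6},{"tx":0.025,"ty":0.048,"tz":0,"roll":0,"claw":0.6},{"tx":0.011,"ty":0.024,"tz":0,"roll":0,"claw":0.6},{"tx":0,"ty":0,"tz":0,"roll":0,"claw":0.6},{"tx":0,"ty":0,"tz":0,"roll":0,"claw":0.6}]'
cat > look.py <<'E'
import sys; from h import *
t=cam("top");s=cam("scene");e=observe()["ee_pos"];print(e.round(1),[tuple(np.round(proj(s,X),1)) for X in (e,(598,-160.5,154.5))])
f=s["frame"][170:320,110:310,::-1]; cv2.imwrite(f"pics/{sys.argv[1]}.png",np.hstack([cv2.resize(f,(480,360),interpolation=2),cv2.resize(t["frame"][110:235,340:450,::-1],(317,360),interpolation=2)]))
E
python3 look.py l1
```

```text
time_s: 4.28
ee_pos: [543.0, -29.9, 192.9]
ee_rot: [-0.001, 1.0, -0.023, 0.004]
force: [0.5, -0.5, -2.0]
gripper_width: 0.534
grasp_force: 15.0
time_s: 4.9
ee_pos: [597.2, -157.7, 188.5]
ee_rot: [-0.001, 1.0, -0.025, -0.001]
force: [-0.2, 0.6, -0.9]
gripper_width: 0.538
grasp_force: 15.0
[ 597.6 -157.3  189.1] [(np.float64(191.8), np.float64(233.8)), (np.float64(192.7), np.float64(249.3))]
```

View pics/l1.png

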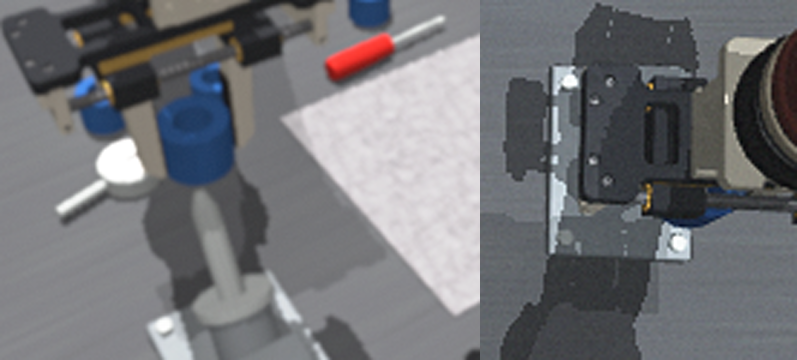

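```bash
python3 -m crank '[{"tx":0.005,"ty":0.0025,"tz":0.01,"roll":0,"claw":0.6},{"tx":0,"ty":0,"tz":0.012,"roll":0,"claw":0.6},{"tx":0,"ty":0,"tz":0.01,"roll":0,"claw":0.6},{"tx":0,"ty":0,"tz":0.01,"roll":0,"claw":0.6},{"tx":0,"ty":0,"tz":0,"roll":0,"claw":0.6}]' 10
```

```text
time_s: 5.62
ee_pos: [604.3, -162.3, 147.0]
ee_rot: [-0.0, 1.0, -0.026, 0.001]
force: [3.7, 0.2, -1.1]
gripper_width: 0.536
grasp_force: 10.0
```

```bash
python3 -m crank '[{"tx":0.003,"ty":-0.001,"tz":0.005,"roll":0,"claw":0.6},{"tx":0.003,"ty":0,"tz":0.005,"roll":0,"claw":0.6},{"tx":0,"ty":0,"tz":0,"roll":0,"claw":0.6}]' 8; python3 look.py l2
```

```text
time_s: 6.0
ee_pos: [608.6, -162.3, 136.9]
ee_rot: [0.0, 1.0, -0.026, -0.0]
force: [1.0, -0.0, 0.7]
gripper_width: 0.534
grasp_force: 8.0
[ 608.6 -162.3  136.9] [(np.float64(195.7), np.float64(260.6)), (np.float64(192.7), np.float64(249.3))]
```

View pics/l2.png

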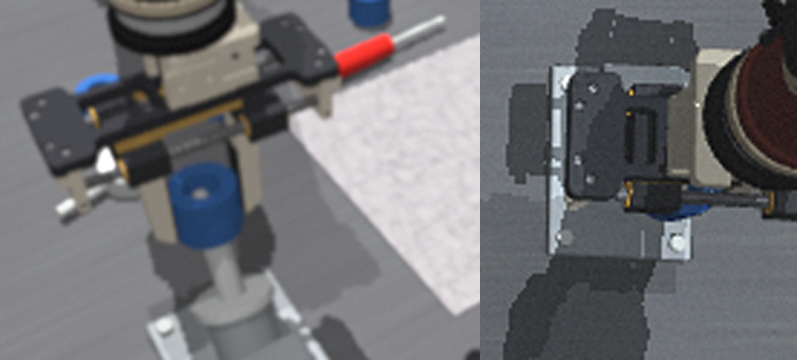

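The tip shows inside the spacer's bore at crop (200,192), so the spacer is threaded. I'll continue along the axis.

```bash
python3 -m crank '[{"tx":0.003,"ty":0,"tz":0.0052,"roll":0,"claw":0.6},{"tx":0.003,"ty":0,"tz":0.0052,"roll":0,"claw":0.6},{"tx":0.003,"ty":0,"tz":0.0052,"roll":0,"claw":0.6},{"tx":0,"ty":0,"tz":0,"roll":0,"claw":0.6}]' 6
```

```text
time_s: 6.6
ee_pos: [616.9, -162.6, 120.0]
ee_rot: [-0.0, 1.0, -0.026, -0.001]
force: [-3.4, -2.7, -2.6]
gripper_width: 0.523
grasp_force: 6.0
```

```bash
python3 -m crank '[{"tx":0.003,"ty":0,"tz":0.0052,"roll":0,"claw":0.6},{"tx":0.003,"ty":0,"tz":0.0052,"roll":0,"claw":0.6},{"tx":0.003,"ty":0,"tz":0.0052,"roll":0,"claw":0.6},{"tx":0,"ty":0,"tz":0,"roll":0,"claw":0.6}]' 5; python3 look.py l3
```

```text
time_s: 7.1
ee_pos: [627.8, -162.4, 105.1]
ee_rot: [-0.0, 1.0, -0.026, 0.001]
force: [-0.1, -0.0, -2.4]
gripper_width: 0.528
grasp_force: 5.0
[ 628.  -162.3  105.9] [(np.float64(202.6), np.float64(279.7)), (np.float64(192.7), np.float64(249.3))]
```

View pics/l3.png

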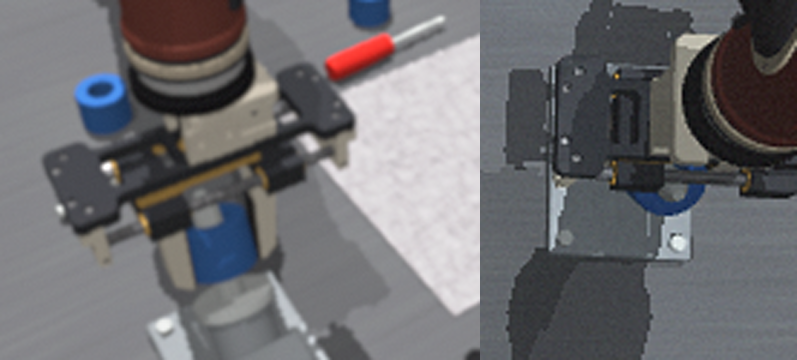

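```bash
python3 -m crank '[{"tx":0,"ty":0,"tz":0,"roll":0,"claw":-1},{"tx":0,"ty":0,"tz":0,"roll":0,"claw":-1},{"tx":0,"ty":0,"tz":0,"roll":0,"claw":-1},{"tx":0,"ty":0,"tz":-0.03,"roll":0,"claw":-1},{"tx":0,"ty":0,"tz":-0.05,"roll":0,"claw":-1}]'; python3 -m crank '[{"tx":0,"ty":0,"tz":-0.05,"roll":0,"claw":-1},{"tx":0,"ty":-0.06,"tz":-0.01,"roll":0,"claw":-1},{"tx":0,"ty":-0.06,"tz":0,"roll":0,"claw":-1},{"tx":0,"ty":-0.06,"tz":0,"roll":0,"claw":-1}]';  python3 look.py l4
```

```text
time_s: 7.82
ee_pos: [625.7, -162.3, 185.3]
ee_rot: [-0.001, 1.0, -0.026, -0.002]
force: [0.3, -0.2, 0.7]
gripper_width: 0.983
grasp_force: 0.0
time_s: 8.32
ee_pos: [636.5, 18.8, 246.9]
ee_rot: [-0.0, 1.0, -0.026, 0.001]
force: [0.4, -1.0, -0.4]
gripper_width: 1.001
grasp_force: 0.0
[635.9  29.4 246.6] [(np.float64(297.9), np.float64(180.4)), (np.float64(192.7), np.float64(249.3))]
```

View pics/l4.png

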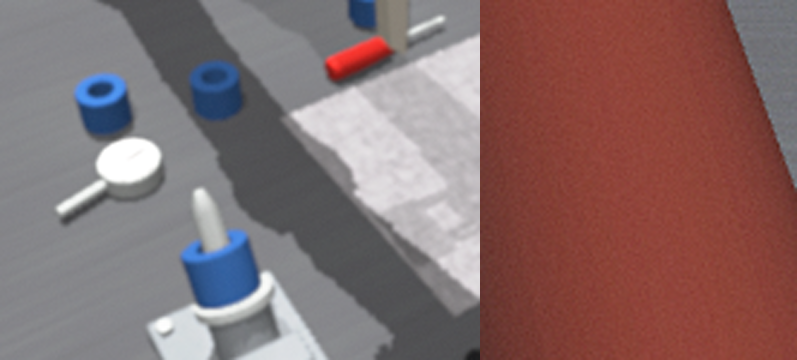

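The picture shows the spacer seated flush on the shoulder, at crop (225,270). Now the washer.

```bash
python3 -m crank '[{"tx":0.005,"ty":-0.057,"tz":0.06,"roll":0,"claw":-1},{"tx":0.005,"ty":-0.055,"tz":0.06,"roll":0,"claw":-1},{"tx":0,"ty":0,"tz":0.06,"roll":0,"claw":-1},{"tx":0,"ty":0,"tz":0,"roll":0,"claw":-1},{"tx":0,"ty":0,"tz":0,"roll":0,"claw":-1}]'
```

```text
time_s: 9.05
ee_pos: [650.1, 100.6, 97.1]
ee_rot: [-0.0, 1.0, -0.027, 0.002]
force: [0.4, 0.1, -0.1]
gripper_width: 0.997
grasp_force: 0.0
```

```bash
python3 -m crank '[{"tx":0,"ty":-0.032,"tz":0.02,"roll":0,"claw":-1},{"tx":0,"ty":0,"tz":0.04,"roll":0,"claw":-1},{"tx":0,"ty":0,"tz":0,"roll":0,"claw":-1},{"tx":0,"ty":0,"tz":0,"roll":0,"claw":-1}]'
```

```text
time_s: 9.55
ee_pos: [652.4, 132.5, 38.1]
ee_rot: [-0.0, 1.0, -0.027, 0.003]
force: [0.6, -0.7, -0.5]
gripper_width: 1.0
grasp_force: 0.0
```

```bash
python3 -m crank '[{"tx":0,"ty":0,"tz":0.02,"roll":0,"claw":-1},{"tx":0,"ty":0,"tz":0.0125,"roll":0,"claw":-1},{"tx":0,"ty":0,"tz":0,"roll":0,"claw":-1},{"tx":0,"ty":0,"tz":0,"roll":0,"claw":0.5},{"tx":0,"ty":0,"tz":0,"roll":0,"claw":0.5}]' 15
python3 -m crank '[{"tx":0,"ty":0,"tz":0,"roll":0,"claw":0.5},{"tx":0,"ty":0,"tz":0,"roll":0,"claw":0.5}]' 15
```

```text
time_s: 10.18
ee_pos: [651.2, 133.2, 3.5]
ee_rot: [-0.0, 1.0, -0.026, 0.001]
force: [0.3, -0.9, 5.3]
gripper_width: 0.833
grasp_force: 3.2
time_s: 10.42
ee_pos: [651.3, 133.1, 3.4]
ee_rot: [0.0, 1.0, -0.026, 0.001]
force: [-1.0, -1.0, 6.5]
gripper_width: 0.653
grasp_force: 16.0
```

```bash
python3 -m crank '[{"tx":0,"ty":0,"tz":-0.03,"roll":0,"claw":0.5},{"tx":0,"ty":0,"tz":-0.05,"roll":0,"claw":0.5},{"tx":0,"ty":0,"tz":-0.05,"roll":0,"claw":0.5},{"tx":0,"ty":0,"tz":-0.05,"roll":0,"claw":0.5},{"tx":-0.005,"ty":0.045,"tz":0,"roll":0,"claw":0.5}]' 20
python3 -m crank '[{"tx":-0.006,"ty":0.05,"tz":0,"roll":0,"claw":0.5},{"tx":-0.006,"ty":0.05,"tz":0,"roll":0,"claw":0.5},{"tx":-0.006,"ty":0.05,"tz":0,"roll":0,"claw":0.5},{"tx":-0.006,"ty":0.05,"tz":0,"roll":0,"claw":0.5},{"tx":-0.006,"ty":0.035,"tz":0,"roll":0,"claw":0.5}]'
python3 -m crank '[{"tx":0,"ty":0.017,"tz":0,"roll":0,"claw":0.5},{"tx":0,"ty":0,"tz":0,"roll":0,"claw":0.5},{"tx":0,"ty":0,"tz":0,"roll":0,"claw":0.5}]'
```

```text
time_s: 11.05
ee_pos: [645.1, 95.3, 186.3]
ee_rot: [-0.004, 1.0, -0.022, 0.005]
force: [-0.4, -0.8, -3.0]
gripper_width: 0.649
grasp_force: 19.9
time_s: 11.68
ee_pos: [598.5, -147.8, 180.7]
ee_rot: [0.001, 1.0, -0.028, -0.002]
force: [0.6, -0.1, -1.7]
gripper_width: 0.653
grasp_force: 19.9
time_s: 12.05
ee_pos: [600.1, -158.1, 181.9]
ee_rot: [-0.001, 1.0, -0.024, -0.0]
force: [0.6, 0.1, -4.2]
gripper_width: 0.652
grasp_force: 19.9
```

```bash
python3 -m crank '[{"tx":0.002,"ty":0.004,"tz":0.013,"roll":0,"claw":0.5},{"tx":0.002,"ty":0,"tz":0.013,"roll":0,"claw":0.5},{"tx":0,"ty":0,"tz":0.007,"roll":0,"claw":0.5},{"tx":0.003,"ty":0,"tz":0.005,"roll":0,"claw":0.5},{"tx":0,"ty":0,"tz":0,"roll":0,"claw":0.5}]' 12
```

```text
time_s: 12.68
ee_pos: [606.4, -165.4, 143.9]
ee_rot: [-0.0, 1.0, -0.026, -0.0]
force: [0.2, 0.3, -1.6]
gripper_width: 0.649
grasp_force: 11.9
```

```bash
python3 -m crank '[{"tx":0.003,"ty":-0.003,"tz":0.0052,"roll":0,"claw":0.5},{"tx":0.003,"ty":0,"tz":0.0052,"roll":0,"claw":0.5},{"tx":0.003,"ty":0,"tz":0.0052,"roll":0,"claw":0.5},{"tx":0,"ty":0,"tz":0,"roll":0,"claw":0.5}]' 8
python3 look.py l5
```

```text
time_s: 13.18
ee_pos: [613.7, -162.8, 127.8]
ee_rot: [-0.0, 1.0, -0.026, -0.002]
force: [-3.7, 0.1, -2.8]
gripper_width: 0.647
grasp_force: 8.0
[ 613.8 -162.8  127.8] [(np.float64(197.3), np.float64(266.2)), (np.float64(192.7), np.float64(249.3))]
```

View pics/l5.png

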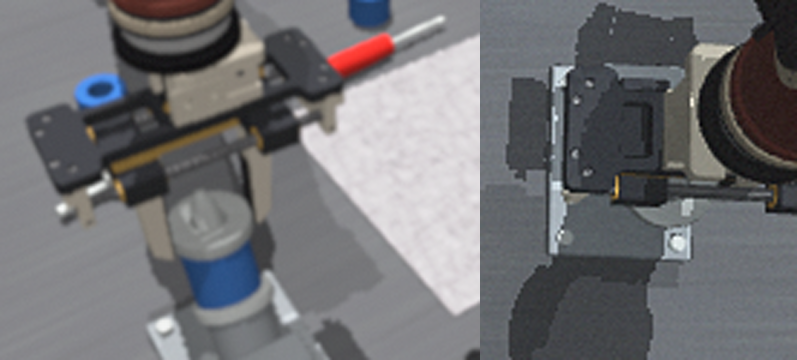

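The arbor tip protrudes through the washer at crop (205,215), just above the spacer. I'll follow it a little further and release.

```bash
python3 -m crank '[{"tx":0.003,"ty":0,"tz":0.005,"roll":0,"claw":0.5},{"tx":0.001,"ty":0,"tz":0.002,"roll":0,"claw":0.5},{"tx":0,"ty":0,"tz":0,"roll":0,"claw":0.5},{"tx":0,"ty":0,"tz":0,"roll":0,"claw":-1},{"tx":0,"ty":0,"tz":0,"roll":0,"claw":-1}]' 6; python3 -m crank '[{"tx":0,"ty":0,"tz":0,"roll":0,"claw":-1},{"tx":0,"ty":0,"tz":-0.03,"roll":0,"claw":-1},{"tx":0,"ty":0,"tz":-0.05,"roll":0,"claw":-1},{"tx":-0.01,"ty":-0.03,"tz":-0.04,"roll":0,"claw":-1},{"tx":-0.018,"ty":-0.058,"tz":0,"roll":0,"claw":-1}]'; python3 -m crank '[{"tx":-0.018,"ty":-0.058,"tz":0,"roll":0,"claw":-1},{"tx":-0.018,"ty":-0.058,"tz":0,"roll":0,"claw":-1},{"tx":-0.018,"ty":-0.058,"tz":0,"roll":0,"claw":-1},{"tx":-0.018,"ty":-0.058,"tz":0,"roll":0,"claw":-1},{"tx":0,"ty":0,"tz":0,"roll":0,"claw":-1}]'
python3 - <<'E'
from h import *
s=cam("scene");cv2.imwrite("pics/w.png",s["frame"][:,:,::-1]);e=observe()["ee_pos"];print(e)
g=s["frame"][245:305,180:225].astype(int)
for r in range(0,60,2):print(245+r,''.join('B' if p[2]>p[0]+40 else ('#' if p.mean()>185 else '+' if p.mean()>150 else '-' if p.mean()>110 else '.') for p in g[r]))
# predicted positions along the arbor for reference
S=np.array([638.5,-164,83.]);a=np.array([-.5,.026,.866])
for d in(0,40,46,52,82):print(d,np.round(proj(s,S+a*d),1))
E
```

```text
time_s: 13.9
ee_pos: [620.6, -163.4, 122.5]
ee_rot: [0.0, 1.0, -0.026, 0.001]
force: [0.0, 1.1, -0.7]
gripper_width: 0.818
grasp_force: 0.0
time_s: 14.52
ee_pos: [598.7, -76.6, 245.9]
ee_rot: [0.001, 1.0, -0.029, 0.005]
force: [0.2, 0.9, -0.1]
gripper_width: 0.997
grasp_force: 0.0
time_s: 15.15
ee_pos: [534.0, 169.2, 242.2]
ee_rot: [-0.002, 1.0, -0.02, -0.0]
force: [0.2, -0.9, 0.5]
gripper_width: 1.001
grasp_force: 0.0
[535.3697784  164.66884987 242.06255019]
245 ---------------------------------------------
247 ---------------------------------------------
249 ----------+####++----------------------------
251 ----------+######+---------------------------
253 ----------+#######+--------------------------
255 ----------+########+-------------------------
257 ----------++#######++--++++++++++------------
259 -----------+++#####+++############+----------
261 ------------+++#####++#############----------
263 ------++###++++#####++++##########+----------
265 ---++#######++++################++-----------
267 -+#########+--++##############+++------------
269 ############################++++
[... 247 characters left out ...]
BBBBBBB.--------
281 ------..BBBBBBBBBBBBBBBBBBBBBBBBBBBBB.-------
283 -------.BBBBBBBBBBBBBBBBBBBBBBBBBBBBB.-+##++-
285 --------.BBBBBBBBBBBBBBBBBBBBBBBBBBBBB-#####+
287 ---------BBBBBBBBBBBBBBBBBBBBBBBBBBBBB-######
289 ---------.BBBBBBBBBBBBBBBBBBBBBBBBBBB-#######
291 ----------.BBBBBBBBBBBBBBBBBBBBBBBBB+#####+-+
293 -----------.BBBBBBBBBBBBBBBBBBBBBB#######++++
295 -----------.BBBBBBBBBBBBBBBBBB+########+++++#
297 -------++#+--BBBBBBBBBBBB+##########++++-.-+#
299 --+++############################++++--....-+
301 ###########++###############+++++---........+
303 ############+---++++++++++++----............-
0 [205.8 292.4]
40 [199.1 271.9]
46 [198.1 268.8]
52 [197.1 265.6]
82 [191.9 249.7]
```

The printout shows the washer lying flat on the spacer: its lower edge runs along the blue face, parallel to the shoulder. Now the bushing.

```bash
python3 -m crank '[{"tx":-0.02,"ty":-0.045,"tz":0.03,"roll":0,"claw":-1},{"tx":-0.02,"ty":-0.045,"tz":0.04,"roll":0,"claw":-1},{"tx":-0.009,"ty":-0.012,"tz":0.055,"roll":0,"claw":-1},{"tx":0,"ty":0,"tz":0.045,"roll":0,"claw":-1},{"tx":0,"ty":0,"tz":0,"roll":0,"claw":-1}]'; python3 -m crank '[{"tx":0,"ty":0,"tz":0,"roll":0,"claw":-1},{"tx":0,"ty":0,"tz":0,"roll":0,"claw":-1}]'
```

```text
time_s: 15.82
ee_pos: [491.6, 261.9, 69.5]
ee_rot: [0.003, 1.0, -0.027, -0.003]
force: [-0.5, -0.1, 0.4]
gripper_width: 1.002
grasp_force: 0.0
time_s: 16.08
ee_pos: [494.9, 265.3, 74.7]
ee_rot: [-0.001, 1.0, -0.027, 0.002]
force: [0.3, 0.4, 0.4]
gripper_width: 1.0
grasp_force: 0.0
```

```bash
python3 -m crank '[{"tx":-0.004,"ty":-0.0055,"tz":0.01,"roll":0,"claw":-1},{"tx":0,"ty":0,"tz":0.025,"roll":0,"claw":-1},{"tx":0,"ty":0,"tz":0.024,"roll":0,"claw":-1},{"tx":0,"ty":0,"tz":0,"roll":0,"claw":-1},{"tx":0,"ty":0,"tz":0,"roll":0,"claw":0.6}]'; python3 -m crank '[{"tx":0,"ty":0,"tz":0,"roll":0,"claw":0.6},{"tx":0,"ty":0,"tz":0,"roll":0,"claw":0.6},{"tx":0,"ty":0,"tz":0,"roll":0,"claw":0.6},{"tx":0,"ty":0,"tz":0,"roll":0,"claw":0.6}]' 20
```

```text
time_s: 16.7
ee_pos: [489.6, 271.5, 14.1]
ee_rot: [-0.0, 1.0, -0.026, 0.001]
force: [0.5, 0.2, -0.4]
gripper_width: 0.936
grasp_force: 0.0
time_s: 17.2
ee_pos: [489.2, 270.9, 13.5]
ee_rot: [-0.0, 1.0, -0.026, 0.0]
force: [-0.1, 0.3, 0.3]
gripper_width: 0.512
grasp_force: 0.0
```

```bash
python3 -m crank '[{"tx":0,"ty":0,"tz":0,"roll":0,"claw":0.7},{"tx":0,"ty":0,"tz":0,"roll":0,"claw":0.7},{"tx":0,"ty":0,"tz":-0.03,"roll":0,"claw":0.7},{"tx":0,"ty":0,"tz":-0.05,"roll":0,"claw":0.7}]' 20
```

```text
time_s: 17.7
ee_pos: [487.2, 269.6, 91.9]
ee_rot: [0.002, 1.0, -0.026, -0.003]
force: [0.9, 0.7, -2.4]
gripper_width: 0.473
grasp_force: 20.0
```

```bash
python3 -m crank '[{"tx":0,"ty":0,"tz":-0.055,"roll":0,"claw":0.7},{"tx":0.008,"ty":0.025,"tz":-0.05,"roll":0,"claw":0.7},{"tx":0.017,"ty":0.053,"tz":0,"roll":0,"claw":0.7},{"tx":0.017,"ty":0.053,"tz":0,"roll":0,"claw":0.7},{"tx":0.017,"ty":0.053,"tz":0,"roll":0,"claw":0.7}]'; python3 -m crank '[{"tx":0.017,"ty":0.053,"tz":0,"roll":0,"claw":0.7},{"tx":0.017,"ty":0.053,"tz":0,"roll":0,"claw":0.7},{"tx":0.017,"ty":0.053,"tz":0,"roll":0,"claw":0.7},{"tx":0.017,"ty":0.05,"tz":0,"roll":0,"claw":0.7},{"tx":0.009,"ty":0.02,"tz":0,"roll":0,"claw":0.7}]'; python3 -m crank '[{"tx":0,"ty":0,"tz":0,"roll":0,"claw":0.7},{"tx":0,"ty":0,"tz":0,"roll":0,"claw":0.7}]'
```

```text
time_s: 18.32
ee_pos: [537.9, 82.1, 197.7]
ee_rot: [0.0, 1.0, -0.026, -0.001]
force: [0.4, 0.2, -1.7]
gripper_width: 0.476
grasp_force: 20.0
time_s: 18.95
ee_pos: [602.2, -153.9, 197.0]
ee_rot: [0.001, 1.0, -0.029, -0.001]
force: [-0.4, 0.3, -3.1]
gripper_width: 0.471
grasp_force: 20.0
time_s: 19.2
ee_pos: [603.0, -145.1, 197.9]
ee_rot: [-0.001, 1.0, -0.024, -0.001]
force: [0.6, 0.0, -2.2]
gripper_width: 0.471
grasp_force: 20.0
```

```bash
python3 -m crank '[{"tx":-0.002,"ty":0.016,"tz":0.01,"roll":0,"claw":0.7},{"tx":0,"ty":0,"tz":0.01,"roll":0,"claw":0.7},{"tx":0,"ty":0,"tz":0,"roll":0,"claw":0.7},{"tx":0,"ty":0,"tz":0,"roll":0,"claw":0.7}]'
```

```text
time_s: 19.7
ee_pos: [600.8, -163.9, 178.2]
ee_rot: [-0.0, 1.0, -0.026, 0.0]
force: [-0.9, -0.3, -3.0]
gripper_width: 0.472
grasp_force: 20.0
```

```bash
python3 -m crank '[{"tx":0.001,"ty":-0.0015,"tz":0.01,"roll":0,"claw":0.7},{"tx":0.001,"ty":0,"tz":0.01,"roll":0,"claw":0.7},{"tx":0.001,"ty":0,"tz":0.005,"roll":0,"claw":0.7},{"tx":0,"ty":0,"tz":0,"roll":0,"claw":0.7}]' 12
```

```text
time_s: 20.2
ee_pos: [602.9, -162.8, 152.9]
ee_rot: [-0.0, 1.0, -0.026, -0.001]
force: [-0.1, 0.4, -1.3]
gripper_width: 0.474
grasp_force: 12.0
```

```bash
python3 -m crank '[{"tx":0.002,"ty":0,"tz":0.004,"roll":0,"claw":0.7},{"tx":0.002,"ty":0,"tz":0.004,"roll":0,"claw":0.7},{"tx":0,"ty":0,"tz":0,"roll":0,"claw":0.7}]' 9; python3 -m crank '[{"tx":0.002,"ty":0,"tz":0.004,"roll":0,"claw":0.7},{"tx":0,"ty":0,"tz":0,"roll":0,"claw":0.7}]' 7
```

```text
time_s: 20.58
ee_pos: [605.6, -162.7, 145.6]
ee_rot: [-0.001, 1.0, -0.026, -0.002]
force: [-6.9, 2.1, 4.2]
gripper_width: 0.476
grasp_force: 13.7
time_s: 20.82
ee_pos: [606.5, -163.0, 141.3]
ee_rot: [-0.001, 1.0, -0.026, -0.004]
force: [-8.1, 1.6, 4.8]
gripper_width: 0.47
grasp_force: 12.1
```

```bash
python3 -m crank '[{"tx":-0.004,"ty":0,"tz":0.001,"roll":0,"claw":0.7},{"tx":-0.003,"ty":0,"tz":0.002,"roll":0,"claw":0.7},{"tx":0,"ty":0,"tz":0.002,"roll":0,"claw":0.7},{"tx":0,"ty":0,"tz":0,"roll":0,"claw":0.7}]' 6
cat > asc.py <<'E'
from h import *
s=cam("scene");g=s["frame"][205:305,170:230].astype(int);print(observe()["ee_pos"])
for r in range(0,100,2):print(205+r,''.join('B' if p[2]>p[0]+40 else 'Y' if p[0]>p[2]+60 else '#' if p.mean()>185 else '+' if p.mean()>150 else '-' if p.mean()>110 else '.' for p in g[r]))
E
python3 asc.py
```

```text
time_s: 21.32
ee_pos: [603.3, -163.0, 138.0]
ee_rot: [0.0, 1.0, -0.026, 0.001]
force: [-6.0, 1.8, 7.7]
gripper_width: 0.47
grasp_force: 9.9
[ 603.32482631 -163.09966165  137.97899756]
205 ......--------------------------....................--------
207 .......-------------------...........................-------
209 ........-------------.................................------
211 .........----....................YYYYYY.....................
213 ...........................YYYYYY...........................
215 ......................YYYY..................................
217 ................YYYYY......BB..-....YY....................--
219 ...........YYYY...........BBB............................++#
221 .....YYYYY...............................................-++
223 YYYYYYY..................................................---
225 YY.................................----............---------
227 ..................................-----......---------------
229 ...................................-------------------------
231 ....................................------------------------
233 ..
[... 1633 characters left out ...]
........BBBBBBBBBBBBBBBBBBBBBBBBBBBBB.--+++-------
285 ---................BBBBBBBBBBBBBBBBBBBBBBBBBBBBB.-++++------
287 ------.............BBBBBBBBBBBBBBBBBBBBBBBBBBBBB.--+++++----
289 -------.............BBBBBBBBBBBBBBBBBBBBBBBBBBBB--++--+++---
291 --------............BBBBBBBBBBBBBBBBBBBBBBBBBB.--++---+##+--
293 --------.............BBBBBBBBBBBBBBBBBBBBBBB---++-----+###++
295 ---------.............BBBBBBBBBBBBBBBBBBB---+++------+######
297 ---------..........----BBBBBBBBBBBBB----++++++-----.-+######
299 ---------..........---------------++++++++++-----....-+#####
301 -----------........-------+++++++++++++++-----.......--+++##
303 -----+#####+-.......---------+++++++------..............----
```

The bushing has tilted in line and sits on the washer. I'll release it and back off.

```bash
python3 -m crank '[{"tx":-0.002,"ty":0,"tz":0,"roll":0,"claw":0.7},{"tx":0,"ty":0,"tz":0,"roll":0,"claw":-1},{"tx":0,"ty":0,"tz":0,"roll":0,"claw":-1},{"tx":0,"ty":0,"tz":0,"roll":0,"claw":-1},{"tx":0,"ty":0,"tz":-0.01,"roll":0,"claw":-1}]' 3;  python3 -m crank '[{"tx":0,"ty":0,"tz":-0.03,"roll":0,"claw":-1},{"tx":0,"ty":0,"tz":-0.05,"roll":0,"claw":-1},{"tx":0,"ty":0,"tz":-0.04,"roll":0,"claw":-1},{"tx":0,"ty":-0.05,"tz":0,"roll":0,"claw":-1},{"tx":0,"ty":-0.05,"tz":0,"roll":0,"claw":-1}]'; python3 -m crank '[{"tx":0,"ty":-0.05,"tz":0,"roll":0,"claw":-1},{"tx":0,"ty":-0.05,"tz":0,"roll":0,"claw":-1},{"tx":0,"ty":0,"tz":0,"roll":0,"claw":-1},{"tx":0,"ty":0,"tz":0,"roll":0,"claw":-1},{"tx":0,"ty":0,"tz":0,"roll":0,"claw":-1}]'; python3 look.py l6
```

```text
time_s: 22.0
ee_pos: [600.0, -161.8, 145.0]
ee_rot: [-0.001, 1.0, -0.026, -0.001]
force: [0.2, -0.7, 0.8]
gripper_width: 0.856
grasp_force: 0.0
time_s: 22.62
ee_pos: [606.3, -61.7, 267.3]
ee_rot: [-0.001, 1.0, -0.027, 0.001]
force: [0.2, -0.3, -0.1]
gripper_width: 0.999
grasp_force: 0.0
time_s: 23.25
ee_pos: [611.2, 34.6, 266.4]
ee_rot: [0.001, 1.0, -0.028, 0.0]
force: [0.0, 0.1, -0.8]
gripper_width: 0.999
grasp_force: 0.0
[611.2  34.9 266.4] [(np.float64(292.3), np.float64(162.9)), (np.float64(192.7), np.float64(249.3))]
```

View pics/l6.png

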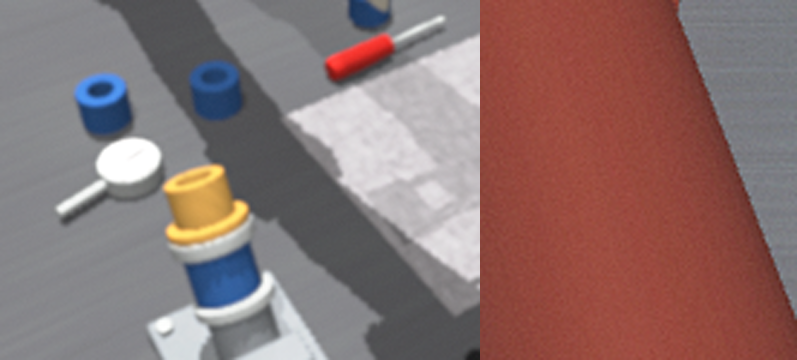

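The picture shows the spacer (225,275), washer (212,243) and bushing (203,205) stacked flush and parallel to the shoulder. The gripper is clear of everything.

```bash
python3 -c "
from plant import workorder; print(workorder.hand_in())"
```

```text
the job is handed in; nothing more can be done
None
```

The spacer, washer and bushing (flange towards the washer) are threaded on the arbor in that order and looked flush in the last picture; the gripper is open and clear, nothing else was touched, and I handed the job in at about 23 s (no verdict came back).

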